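Put the stain bench in order

TASK

Put each of the four containers from the bench into the dish of its own colour: the amber dropper bottle with the red bulb into the red dish, the white bottle with the blue cap into the blue dish, the jar with the yellow lid into the yellow dish, and the green slide box lengthwise into the green tray. Each must stand upright and flat on the floor of its dish, inside the lip, and be let go; never tip one over, and leave the glass beaker and the petri dish where they are.

Things in the scene. Friction and masses are not known exactly. Their poses are not given: they have to be found in the camera images.
- dropper_center (a point): Amber glass dropper bottle with red rubber bulb, 80 mm tall in all: round amber body 40 mm in diameter up to 50 mm, narrow shoulder, red collar 27 mm in diameter from 56 to 66 mm, red bulb 17 mm in diameter above. About 0.1 kg. Loose, stands upright on the bench. Point: on its axis, half-way up, 40 mm above its foot. Easily gripped round the body.
- bottle_center (a point): White plastic bottle with blue screw cap, 80 mm tall: round white body 50 mm in diameter up to 62 mm, blue cap 38 mm in diameter above. About 0.14 kg. Loose, stands upright on the bench. Point: on its axis, half-way up, 40 mm above its foot.
- jar_center (a point): Pale grey-white specimen jar with yellow lid, 66 mm tall: round body 54 mm in diameter up to 52 mm, yellow lid 56 mm in diameter from 52 to 66 mm. About 0.12 kg. Loose, stands upright on the bench. Point: on its axis, half-way up, 33 mm above its foot.
- slidebox_center (a point): Green plastic box for microscope slides with a white paper label on top, 80 mm long (its x axis), 36 mm wide (its y axis), 50 mm tall (z up). About 0.13 kg. Loose, on the bench at any yaw. Point: its centre, 25 mm above its underside. Grip it across the 36 mm width.
- red_dish: Round red dish with a darker red floor for the dropper bottle, inside diameter 64 mm, outside 72 mm. Fixed to the bench. Origin: centre of its underside, on the bench; z up. Its floor is 3 mm and the top of its lip 7 mm above the bench.
- blue_dish: Round blue dish with a darker blue floor for the white bottle, inside diameter 74 mm, outside 82 mm. Fixed to the bench. Origin: centre of its underside, on the bench; z up. Its floor is 3 mm and the top of its lip 7 mm above the bench.
- yellow_dish: Round yellow dish with a darker yellow floor for the jar, inside diameter 78 mm, outside 86 mm. Fixed to the bench. Origin: centre of its underside, on the bench; z up. Its floor is 3 mm and the top of its lip 7 mm above the bench.
- green_tray: Rectangular green tray with a darker green floor for the slide box, inside 104 mm (its x axis) by 60 mm (its y axis), outside 110 by 66 mm, at any yaw. The box goes in with its long side along the tray's long side, either way round. Fixed to the bench. Origin: centre of its underside, on the bench; z up. Its floor is 3 mm and the top of its lip 7 mm above the bench.
- beaker_center (a point): Bystander: empty clear glass beaker, rim 60 mm in diameter, 75 mm tall, loose. Point: on its axis, half-way up, 37.5 mm above the bench. Leave it alone.
- petri_center (a point): Bystander: closed petri dish, flat, 63 mm in diameter, 15 mm tall, pale lid with two brownish spots, loose. Point: its centre, 7.5 mm above the bench. Leave it alone.
Mind the look-alikes: they are no part of the job. Several things look just like the yellow_dish: the one meant starts farthest from the robot's base.

How it is judged (in metres and radians):
At the end, for the whole second after the job is handed in: Each container stands in the dish of its own colour, within its lip (axis within 14 mm of the dish's centre; slide box centre within 18 mm of the tray's centre, its length within 20 degrees of the tray's), foot on the dish floor within 3 mm, upright within 4 degrees, released and still (horizontal distance between dropper_center and red_dish below 0.014 m and z of dropper_center in the frame of red_dish between 0.04 and 0.046 m and angle between each of dropper_center, bottle_center, jar_center, slidebox_center's own z axis and vertical below 0.08 rad and linear speed of each of dropper, bottle, jar, slidebox below 0.02 m/s and horizontal distance between bottle_center and blue_dish below 0.014 m and z of bottle_center in the frame of blue_dish between 0.04 and 0.046 m and horizontal distance between jar_center and yellow_dish below 0.014 m and z of jar_center in the frame of yellow_dish between 0.033 and 0.039 m and horizontal distance between slidebox_center and green_tray below 0.018 m and z of slidebox_center in the frame of green_tray between 0.025 and 0.031 m and angle between the x axis of slidebox_center and the x axis of green_tray, either way round below 0.36 rad); the robot touches nothing.
It fails at once if one of the four containers is tipped over (more than 40 degrees from upright) (angle between any of dropper_center, bottle_center, jar_center, slidebox_center's own z axis and vertical above 0.7 rad).
It fails at once if the glass beaker is shifted by more than 25 mm (distance of beaker_center from where it was at the start of the episode above 0.025 m).
It fails at once if the petri dish is shifted by more than 25 mm (distance of petri_center from where it was at the start of the episode above 0.025 m).
It also fails if it takes over 125 s, if anything falls off the work surface, if the arm or the gripper's body presses on something with over 40 N, if the wrist force passes 120 N, or if a joint passes its speed limit or range.

ROBOT

A 6-joint arm with a two-finger parallel gripper is mounted at the origin on the work surface. World frame = base frame: x ahead of the robot, y to its left, z up, the work surface at z = 0. Lengths are in mm, angles in rad, forces in N, time in s.
With the tool pointing down it reaches from about 275 to 1000 mm from the base axis. Payload 8.4 kg.
Tool frame: the origin (TCP) lies at the very end of the fingers, on their centre line; the grasp point (between the pads) lies 19 mm behind it (r.tcp_to_grasp is the distance from the TCP to the grasp point, in mm); z points along the fingers, y is the line along which they close (so a half turn about z gives the same grasp; the last joint's range is limited). The gripper opens to 85 mm and grips with 20 to 120 N. Pads are 22 mm wide; open, the fingers measure 114 mm over their backs; the gripper's body (76 mm by 85 mm) begins 54 mm behind the grasp point. The pads swing forward as they close: fully open they stand 13 mm farther back than shut.
Start: joints at [-1.35, 0.353, 1.633, -0, 1.155, -0.002], TCP at [138.099, -609.554, 231.281] pointing down, gripper open.
Joint ranges: [-2.63, 2.63], [-0.92, 2.1], [0.06, 2.66], [-1.3, 4.44], [0, 2.69], [-3.02, 3.02]. Speed limits (rad/s): [2.22, 2.22, 2.79, 3.14, 3.14, 3.14].

INTERFACE

Orientations are given as [roll, pitch, yaw] about the fixed x, y, z axes, in that order (R = Rz(yaw) Ry(pitch) Rx(roll)).
In Python, from rig import r gives the robot as it stands. The module is installed in compiled form; this text tells all that it offers.
- The arm moves only by the tool play_rows, never from a script. Its argument "rows" is a list of rows, each an object with "dp": the shift along the tool's x, y, z in units of 40 mm (1.0 is 40 mm), a list of three; "turn": the turn, a rotation vector about the tool's x, y, z in units of 6 degrees (1.0 is 6 degrees), a list of three; "fingers": the closure, from 0 (fully open) to 1 (shut). In form: [{"dp": [tx, ty, tz], "turn": [wx, wy, wz], "fingers": fingers}, ...]. A call has 1 to 5 rows; each row shifts and turns the commanded pose from where the row before left it, along the tool's axes as they then stand; what a row does not reach is not made up. A row lasts 1/12 s, in which the tool goes at most 41.7 mm and 7.16 degrees, less where a joint would pass 70% of its speed; a pose out of reach is approached as far as the arm can. A call is refused whole if a number of a shift passes 1 or a number of a turn 1, either way. A call with a gripper value outside its range is refused whole. The fingers move at their own pace and stop on an object; "force" is the grip in N (left out, the last holds). Time passes only in rows, so rows that do not move let the fingers close. It gives the time, the measured TCP pose, the force, the opening and the grip force at its end, in the units of the state.
- r.sense(): the state, without advancing time (a new reading comes with each control period).
- r.grab_frame(name): name is "scene" or "top" or "wrist"; returns a dict with "pixels" (400x640x3 uint8, red, green, blue), "fx", "fy", "cx", "cy" (pixels), "pose" (4x4, takes a point from camera to world coordinates). Camera axes: x right, y down, z forward; pixel columns grow to the right and rows downward; lengths in mm; the calibration is good to about 2 mm. A picture is of the moment at which its call begins. There is no depth.
- r.sign_off(): hands the job in; it is judged then, once.
The state is a dict: "clock": time; "qpos": joint angles; "qvel": joint speeds; "joint_efforts": joint torques, N m; "eef_pos": TCP position; "tcp_rot": TCP orientation; "contact_force": force on the tool from outside, world axes, zero at the start; "wrist_torque": the same for the moment, N m; "opening": opening from 0.0 (shut) to 1.0 (fully open); "grasp_force": force on a finger pad.
Only numpy, scipy, OpenCV 4.12 (cv2) and the standard library are available. Lean on these libraries where they do the work, as an engineer would, in place of code of your own. Each camera call takes 0.05 s, during which the arm holds its last target. There are 200 camera calls.

## Working session

There is one attempt and no reset: what is moved stays moved. The work goes in short steps, Python scripts to look and compute and a tool call to move; the robot and the scene stay as the last step left them, time stands still between calls to the robot, and variables do not carry over. Pictures are saved under pics/ and viewed, at most 14 in all, crops included, and the job is handed in when it is done.

Besides the shell and the picture viewer there is one more tool, called as a command line: name --argument value ..., lists and objects as JSON in quotes. play_rows: Moves the arm, as the interface text tells. Its arguments: {"type":"object","properties":{"rows":{"type":"array"},"force":{"type":"number"}},"required":["rows"]}

```bash
mkdir -p pics; python3 - <<'E'
from rig import r
import cv2,numpy as np,pickle
s=r.sense();print({k:np.round(v,3) for k,v in s.items()}, r.tcp_to_grasp)
d={}
for n in("top","scene"):
    f=r.grab_frame(n);d[n]=f;cv2.imwrite(f"pics/{n}0.png",f["pixels"][:,:,::-1]);print(n,f["fx"],f["fy"],f["cx"],f["cy"],np.round(f["pose"],3).tolist())
pickle.dump(d,open("f0.pkl","wb"))
E
```

```text
{'clock': np.float64(0.0), 'qpos': array([-1.35 ,  0.354,  1.634, -0.   ,  1.155, -0.002]), 'qvel': array([-0.001, -0.001, -0.001,  0.   ,  0.001, -0.001]), 'joint_efforts': array([ 3.0000e-03, -6.0524e+01, -3.4207e+01,  0.0000e+00,  9.0000e-03,
       -0.0000e+00]), 'eef_pos': array([ 137.985, -609.079,  230.54 ]), 'tcp_rot': array([-3.14 ,  0.   ,  0.223]), 'contact_force': array([-0.846, -0.304,  0.489]), 'wrist_torque': array([0.027, 0.007, 0.017]), 'grasp_force': np.float64(0.0), 'opening': np.float64(0.997)} 18.700000000000003
top 399.1398477349458 399.1398477349458 315.98065320325344 196.54369551009074 [[0.023, -0.998, 0.057, 422.572], [-1.0, -0.024, -0.01, 47.732], [0.012, -0.056, -0.998, 1109.298], [0.0, 0.0, 0.0, 1.0]]
scene 394.6712468164689 394.6712468164689 316.81065731984654 196.8309848551071 [[0.64, 0.461, -0.614, 1109.089], [0.768, -0.374, 0.52, -499.851], [0.01, -0.805, -0.594, 675.309], [0.0, 0.0, 0.0, 1.0]]
```

View pics/top0.png

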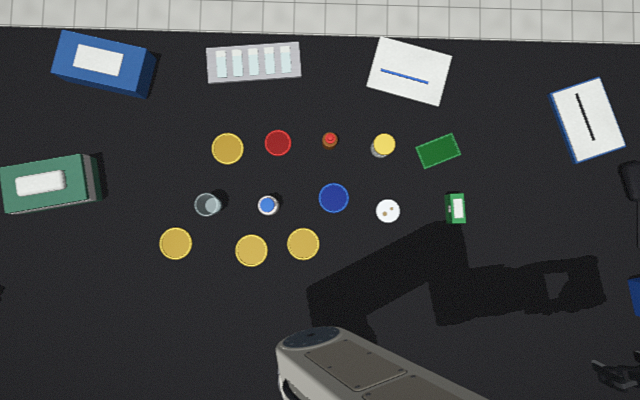

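View pics/scene0.png

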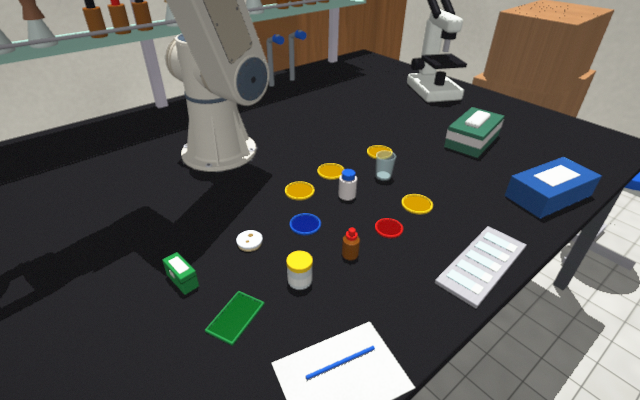

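The top view shows these candidates:
- **Yellow:** dishes at (228,149), (175,243), (251,250) and (303,244), and the jar lid at (384,145).
- **Red:** dish (278,142), dropper (330,140).
- **Blue:** dish (333,197), bottle cap (267,205). The large blue box at (104,63) is background.
- **Green:** tray (438,151), slide box (456,208). The large green box at (50,183) is background.
- **Bystanders:** beaker (207,204), petri dish (388,211).

The yellow dish farthest from the base looks like (228,149), so I'll measure that next.

```bash
cat >h.py <<'E'
import cv2,numpy as np
H={'y':((20,110,90),(35,255,255)),'b':((105,120,60),(125,255,255)),'g':((50,110,40),(85,255,255)),'r':((0,150,70),(8,255,255))}
def blobs(f,c,amin=30):
    hsv=cv2.cvtColor(f["pixels"],cv2.COLOR_RGB2HSV);m=cv2.inRange(hsv,*H[c])
    if c=='r': m|=cv2.inRange(hsv,(172,150,70),(180,255,255))
    cs,_=cv2.findContours(m,cv2.RETR_EXTERNAL,cv2.CHAIN_APPROX_NONE)
    return [k for k in cs if cv2.contourArea(k)>=amin]
def ray(f,uv,z):
    uv=np.atleast_2d(uv).astype(float);P=np.array(f["pose"])
    d=np.c_[(uv[:,0]-f["cx"])/f["fx"],(uv[:,1]-f["cy"])/f["fy"],np.ones(len(uv))]@P[:3,:3].T
    o=P[:3,3];return o+d*((z-o[2])/d[:,2])[:,None]
def pix(f,p):
    P=np.array(f["pose"]);q=P[:3,:3].T@(np.array(p,float)-P[:3,3]);return np.array([f["fx"]*q[0]/q[2]+f["cx"],f["fy"]*q[1]/q[2]+f["cy"]])
def fit(f,k,z): # circle/rect on plane z, mm
    w=ray(f,k.reshape(-1,2),z)[:,:2].astype(np.float32)
    (c,s,a)=cv2.minAreaRect(w);h=cv2.minEnclosingCircle(w)
    e=(0,0) if len(w)<5 else cv2.fitEllipse(w)[0]
    return np.round(e,1),np.round(c,1),np.round(s,1),round(a,1),round(2*h[1],1)
E
python3 - <<'E'
from h import *;import pickle
d=pickle.load(open("f0.pkl","rb"))
for n in d:
  f=d[n]
  for c in H:
    for k in blobs(f,c):
      u=cv2.moments(k);u=np.array([u['m10'],u['m01']])/u['m00']
      if n=='top' and not(150<u[0]<480 and 100<u[1]<270): continue
      if n=='scene' and not(150<u[0]<440 and 140<u[1]<345): continue
      for z in ((7,66) if c=='y' else (7,50) if c=='g' else (7,80)):
        e,cc,s,a,D=fit(f,k,z);print(n,c,u.round(),'z',z,'ell',e,'rect',cc,s,a,'r',np.hypot(*e).round())
t=d['top']['pixels'][100:280,150:480,::-1];cv2.imwrite('pics/crop1.png',cv2.resize(t,None,fx=2.4,fy=2.4,interpolation=2))
E
```

```text
top y [251. 250.] z 7 ell [333.7 211.1] rect [334.1 210.9] [87.2 87.7] 1.3 r 395.0
top y [251. 250.] z 66 ell [338.5 202.4] rect [338.9 202.2] [82.5 83. ] 1.3 r 394.0
top y [303. 244.] z 7 ell [355.   69.5] rect [355.1  69. ] [84.7 87.9] 1.3 r 362.0
top y [303. 244.] z 66 ell [358.7  68.3] rect [358.7  67.8] [80.2 83.2] 1.3 r 365.0
top y [175. 243.] z 7 ell [348.3 418.9] rect [348.4 419.1] [87.4 87.3] 2.3 r 545.0
top y [175. 243.] z 66 ell [352.2 399. ] rect [352.4 399.2] [82.7 82.6] 2.3 r 532.0
top y [384. 144.] z 7 ell [ 637.6 -150.5] rect [ 638.  -150.2] [59.2 61.6] 1.5 r 655.0
top y [384. 144.] z 66 ell [ 626.1 -139.8] rect [ 626.4 -139.6] [56.  58.3] 1.5 r 642.0
top y [227. 148.] z 7 ell [613.8 286.3] rect [613.5 285.9] [89.2 86.3] 46.5 r 677.0
top y [227. 148.] z 66 ell [603.5 273.6] rect [603.3 273.2] [84.4 81.6] 46.5 r 663.0
top b [267. 204.] z 7 ell [459.8 171.2] rect [459.7 172.3] [35.9 35.8] 1.7 r 491.0
top b [267. 204.] z 80 ell [457.3 163. ] rect [457.3 164.1] [33.6 33.4] 1.7 r 485.0
top b [333. 198.] z 7 ell [483.5 -11.5] rect [483.6 -10.9] [80.4 83.1] 1.4 r 484.0
top b
[... 2001 characters left out ...]
 317.] z 7 ell [ 624.9 -302.5] rect [ 624.9 -302.4] [ 71.  115.8] 23.1 r 694.0
scene g [234. 317.] z 50 ell [ 656.1 -315.2] rect [ 656.1 -315.1] [ 66.4 108.3] 23.1 r 728.0
scene g [180. 272.] z 7 ell [ 440.9 -336.7] rect [ 442.1 -336.1] [133.3  54.6] 3.3 r 555.0
scene g [180. 272.] z 50 ell [ 483.9 -347.2] rect [ 485.  -346.6] [124.8  51.1] 3.3 r 596.0
scene r [351. 234.] z 7 ell [593.5  52.4] rect [592.9  53.5] [29.5 50.7] 37.5 r 596.0
scene r [351. 234.] z 80 ell [649.8  -7.9] rect [649.3  -7. ] [26.3 45.2] 37.5 r 650.0
scene r [389. 228.] z 7 ell [636.6 144.6] rect [638.1 144.7] [71.9 79.7] 43.4 r 653.0
scene r [389. 228.] z 80 ell [688.3  74.2] rect [689.5  74.3] [64.1 71. ] 43.4 r 692.0
```

View pics/crop1.png

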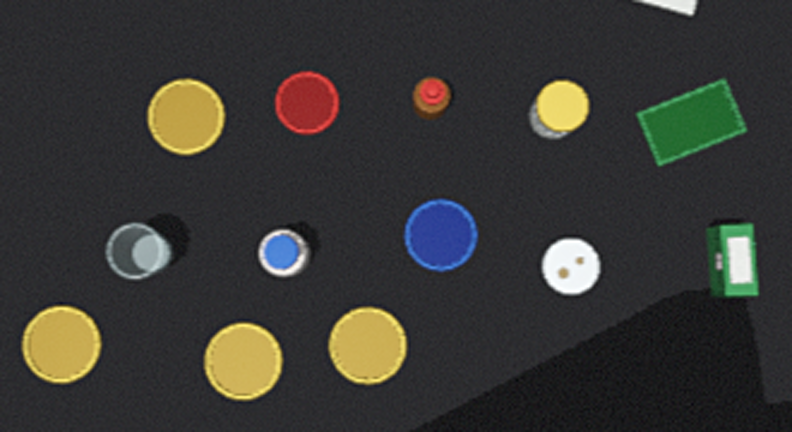

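The crop confirms the picks. The target yellow dish is at full-image pixel (228,149): centre (615,285), 677 mm from the base, while the other yellow dishes are at 362–545 mm. The jar lid is at (626,-140). I'll go to the jar first, turning the tool to yaw 0 on the way.

play_rows --rows '[{"dp": [0.78,-0.61,0],"turn": [0,0,0.43],"fingers": 0},{"dp": [0.78,-0.61,0],"turn": [0,0,0.43],"fingers": 0},{"dp": [0.78,-0.61,0],"turn": [0,0,0.43],"fingers": 0},{"dp": [0.78,-0.61,0],"turn": [0,0,0.43],"fingers": 0},{"dp": [0.78,-0.61,0],"turn": [0,0,0.43],"fingers": 0}]' --force 40

```text
clock: 0.52
eef_pos: [276.8, -466.5, 231.0]
tcp_rot: [-3.141, 0.0, -0.005]
contact_force: [1.3, -0.5, -0.1]
opening: 1.0
grasp_force: 0.0
```

play_rows --rows '[{"dp": [0.72,-0.69,0],"turn": [0,0,0],"fingers": 0},{"dp": [0.72,-0.69,0],"turn": [0,0,0],"fingers": 0},{"dp": [0.72,-0.69,0],"turn": [0,0,0],"fingers": 0},{"dp": [0.72,-0.69,0],"turn": [0,0,0],"fingers": 0},{"dp": [0.72,-0.69,0],"turn": [0,0,0],"fingers": 0}]'

```text
clock: 0.93
eef_pos: [421.6, -328.9, 231.2]
tcp_rot: [-3.141, 0.0, -0.002]
contact_force: [0.2, -0.3, 0.6]
opening: 0.997
grasp_force: 0.0
```

play_rows --rows '[{"dp": [0.72,-0.69,0],"turn": [0,0,0],"fingers": 0},{"dp": [0.72,-0.69,0],"turn": [0,0,0],"fingers": 0},{"dp": [0.72,-0.69,0],"turn": [0,0,0],"fingers": 0},{"dp": [0.72,-0.69,0],"turn": [0,0,0],"fingers": 0},{"dp": [0.72,-0.69,0],"turn": [0,0,0],"fingers": 0}]'

```text
clock: 1.35
eef_pos: [565.9, -191.2, 231.0]
tcp_rot: [-3.142, 0.0, -0.002]
contact_force: [1.0, -1.1, -0.2]
opening: 1.0
grasp_force: 0.0
```

play_rows --rows '[{"dp": [0.3,-0.25,0],"turn": [0,0,0],"fingers": 0},{"dp": [0,0,0],"turn": [0,0,0],"fingers": 0},{"dp": [0,0,0],"turn": [0,0,0],"fingers": 0}]'

```text
clock: 1.6
eef_pos: [576.8, -182.6, 230.7]
tcp_rot: [3.142, 0.001, -0.0]
contact_force: [-0.3, -0.2, 0.5]
opening: 1.002
grasp_force: 0.0
```

```bash
python3 - <<'E'
from rig import r
from h import *
f=r.grab_frame("wrist");cv2.imwrite("pics/w1.png",f["pixels"][:,:,::-1])
s=r.sense();print(s['eef_pos'],s['qpos'])
for k in blobs(f,'y',300): print(fit(f,k,66),fit(f,k,7))
print(np.round(f["pose"],2).tolist(),pix(f,(626,-140,66)))
E
```

```text
[ 576.12401599 -183.28439511  230.74640696] [-3.10191916e-01  3.22761676e-01  1.67823542e+00 -5.78321323e-04
  1.14200248e+00  1.26260926e+00]
(array([388.7, 144.6]), array([389.6, 145.4]), array([71.3, 80.8]), 46.9, 81.3) (array([336.6, 207.6]), array([337.7, 208.5]), array([84.9, 96.3]), 46.9, 96.9)
(array([416.4,  31.7]), array([417.1,  33.3]), array([47.7, 77.3]), 36.5, 77.4) (array([369.6,  72.9]), array([370.4,  74.8]), array([56.8, 92.1]), 36.5, 92.2)
(array([ 626.3, -139.7]), array([ 626.2, -140.8]), array([56.9, 55.5]), 58.6, 58.1) (array([ 619.8, -131.3]), array([ 619.7, -132.7]), array([67.8, 66.2]), 58.6, 69.3)
[[-0.0, -0.95, -0.32, 660.2], [-1.0, 0.0, -0.0, -182.95], [0.0, 0.32, -0.95, 373.18], [0.0, 0.0, 0.0, 1.0]] [275.97473997 129.12662795]
```

View pics/w1.png

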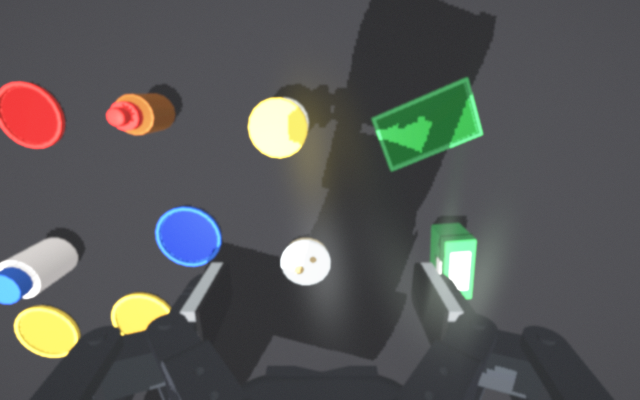

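The wrist view shows the jar lid at (278,128), which gives (626.3,-139.7) and matches the top view. The tray is at (428,125) and the slide box at (455,262). Now I'll move over the jar and descend.

play_rows --rows '[{"dp": [0.63,-0.54,0],"turn": [0,0,0],"fingers": 0},{"dp": [0.63,-0.54,0],"turn": [0,0,0],"fingers": 0},{"dp": [0,0,0.9],"turn": [0,0,0],"fingers": 0},{"dp": [0,0,1],"turn": [0,0,0],"fingers": 0},{"dp": [0,0,1],"turn": [0,0,0],"fingers": 0}]'

```text
clock: 2.07
eef_pos: [627.2, -141.3, 114.9]
tcp_rot: [3.141, -0.002, -0.003]
contact_force: [0.1, 0.4, -0.4]
opening: 1.0
grasp_force: 0.0
```

play_rows --rows '[{"dp": [0,0,0.9],"turn": [0,0,0],"fingers": 0},{"dp": [0,0,0.8],"turn": [0,0,0],"fingers": 0},{"dp": [0,0,0.6],"turn": [0,0,0],"fingers": 0},{"dp": [0,0,0.2],"turn": [0,0,0],"fingers": 0},{"dp": [0,0,0],"turn": [0,0,0],"fingers": 0}]'

```text
clock: 2.48
eef_pos: [625.0, -140.9, 13.3]
tcp_rot: [-3.141, 0.004, -0.004]
contact_force: [-0.4, -1.0, 0.4]
opening: 1.002
grasp_force: 0.0
```

play_rows --rows '[{"dp": [0,0,0],"turn": [0,0,0],"fingers": 1},{"dp": [0,0,0],"turn": [0,0,0],"fingers": 1},{"dp": [0,0,0],"turn": [0,0,0],"fingers": 1},{"dp": [0,0,0],"turn": [0,0,0],"fingers": 1},{"dp": [0,0,0],"turn": [0,0,0],"fingers": 1}]' --force 30

```text
clock: 2.9
eef_pos: [628.9, -140.5, 17.6]
tcp_rot: [3.14, -0.003, -0.002]
contact_force: [-1.5, -1.8, 7.1]
opening: 0.64
grasp_force: 30.6
```

play_rows --rows '[{"dp": [0,0,-0.3],"turn": [0,0,0],"fingers": 1},{"dp": [0,0,-0.5],"turn": [0,0,0],"fingers": 1},{"dp": [0,0,0],"turn": [0,0,0],"fingers": 1}]'

```text
clock: 3.15
eef_pos: [629.9, -140.3, 51.7]
tcp_rot: [3.14, -0.005, -0.002]
contact_force: [1.0, 0.2, -0.1]
opening: 0.643
grasp_force: 32.0
```

```bash
python3 - <<'E'
from rig import r
import numpy as np
s=r.sense();print({k:np.round(v,3) for k,v in s.items()})
E
```

```text
{'clock': np.float64(3.15), 'qpos': array([-0.222,  0.585,  1.715,  0.   ,  0.836,  1.351]), 'qvel': array([ 0.001,  0.028,  0.011, -0.   , -0.063,  0.001]), 'joint_efforts': array([-6.9000e-02, -6.5702e+01, -2.3273e+01, -7.0000e-03,  9.4700e-01,
        1.0000e-03]), 'eef_pos': array([ 629.865, -140.303,   51.687]), 'tcp_rot': array([ 3.14e+00, -5.00e-03, -2.00e-03]), 'contact_force': array([ 1.042,  0.173, -0.065]), 'wrist_torque': array([-0.036, -0.115, -0.   ]), 'grasp_force': np.float64(32.012), 'opening': np.float64(0.643)}
```

play_rows --rows '[{"dp": [0,0,-1],"turn": [0,0,0],"fingers": 1},{"dp": [0,0,-1],"turn": [0,0,0],"fingers": 1},{"dp": [0,0,-1],"turn": [0,0,0],"fingers": 1},{"dp": [0,0,0],"turn": [0,0,0],"fingers": 1}]'

```text
clock: 3.48
eef_pos: [632.0, -140.8, 176.3]
tcp_rot: [3.139, -0.013, -0.002]
contact_force: [1.5, 0.3, -0.5]
opening: 0.642
grasp_force: 32.6
```

```bash
python3 - <<'E'
from rig import r
from h import *
f=r.grab_frame("wrist");g=r.grab_frame("scene")
s=r.sense();print(s['eef_pos'],s['tcp_rot'],s['contact_force'])
cv2.imwrite("pics/w2.png",np.hstack([cv2.resize(f["pixels"],(400,250)),g["pixels"][110:360,140:540]])[:,:,::-1])
E
```

```text
[ 628.75040843 -140.05315895  169.88947732] [ 3.14061068e+00 -4.69411679e-03 -2.17675649e-03] [ 0.09680908  0.30888903 -2.09244628]
```

View pics/w2.png

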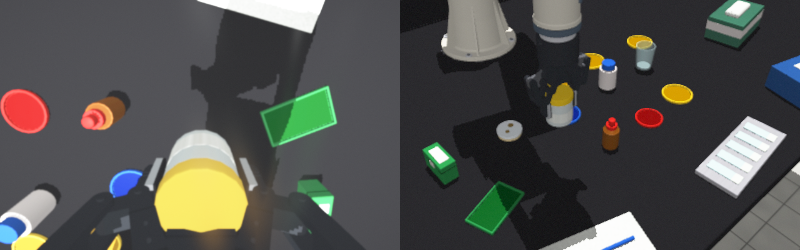

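The jar is lifted and held upright in the pads. Next I'll carry it to the far yellow dish.

play_rows --rows '[{"dp": [-0.03,-0.9,0],"turn": [0,0,0],"fingers": 1},{"dp": [-0.03,-1,0],"turn": [0,0,0],"fingers": 1},{"dp": [-0.03,-1,0],"turn": [0,0,0],"fingers": 1},{"dp": [-0.03,-1,0],"turn": [0,0,0],"fingers": 1},{"dp": [-0.03,-1,0],"turn": [0,0,0],"fingers": 1}]'

```text
clock: 4.0
eef_pos: [620.3, 57.7, 165.4]
tcp_rot: [3.141, 0.003, -0.003]
contact_force: [0.4, 0.2, -1.5]
opening: 0.643
grasp_force: 32.6
```

play_rows --rows '[{"dp": [-0.03,-1,0],"turn": [0,0,0],"fingers": 1},{"dp": [-0.03,-1,0],"turn": [0,0,0],"fingers": 1},{"dp": [-0.03,-1,0],"turn": [0,0,0],"fingers": 1},{"dp": [-0.03,-1,0],"turn": [0,0,0],"fingers": 1},{"dp": [-0.03,-0.9,0],"turn": [0,0,0],"fingers": 1}]'

```text
clock: 4.42
eef_pos: [614.8, 254.2, 165.3]
tcp_rot: [3.141, 0.003, -0.002]
contact_force: [0.5, -0.5, -1.3]
opening: 0.643
grasp_force: 32.6
```

play_rows --rows '[{"dp": [-0.03,-0.6,0.2],"turn": [0,0,0],"fingers": 1},{"dp": [0,-0.2,1],"turn": [0,0,0],"fingers": 1},{"dp": [0,0,1],"turn": [0,0,0],"fingers": 1},{"dp": [0,0,0],"turn": [0,0,0],"fingers": 1},{"dp": [0,0,0],"turn": [0,0,0],"fingers": 1}]'

```text
clock: 4.83
eef_pos: [612.4, 282.9, 75.9]
tcp_rot: [3.138, 0.007, -0.002]
contact_force: [-0.4, -0.1, -0.6]
opening: 0.641
grasp_force: 32.6
```

play_rows --rows '[{"dp": [0.06,-0.05,0.6],"turn": [0,0,0],"fingers": 1},{"dp": [0,0,0.4],"turn": [0,0,0],"fingers": 1},{"dp": [0,0,0.2],"turn": [0,0,0],"fingers": 1},{"dp": [0,0,0],"turn": [0,0,0],"fingers": 1},{"dp": [0,0,0],"turn": [0,0,0],"fingers": 1}]'

```text
clock: 5.25
eef_pos: [618.5, 286.0, 32.8]
tcp_rot: [-3.141, -0.001, -0.003]
contact_force: [0.1, 0.5, -1.0]
opening: 0.64
grasp_force: 32.7
```

play_rows --rows '[{"dp": [-0.04,0,0.15],"turn": [0,0,0],"fingers": 1},{"dp": [0,0,0.1],"turn": [0,0,0],"fingers": 1},{"dp": [0,0,0],"turn": [0,0,0],"fingers": 1}]'

```text
clock: 5.5
eef_pos: [615.8, 286.0, 21.3]
tcp_rot: [3.142, 0.0, -0.002]
contact_force: [0.0, -0.2, -0.6]
opening: 0.644
grasp_force: 32.7
```

```bash
python3 - <<'E'
from rig import r
from h import *
f=r.grab_frame("scene");s=r.sense();print(s['eef_pos'],s['contact_force'])
cv2.imwrite("pics/w3.png",cv2.resize(f["pixels"][120:260,340:500],None,fx=4,fy=4)[:,:,::-1])
E
```

```text
[615.92287205 286.06560459  21.37038069] [-0.85134234  0.49324651 -0.190274  ]
```

View pics/w3.png

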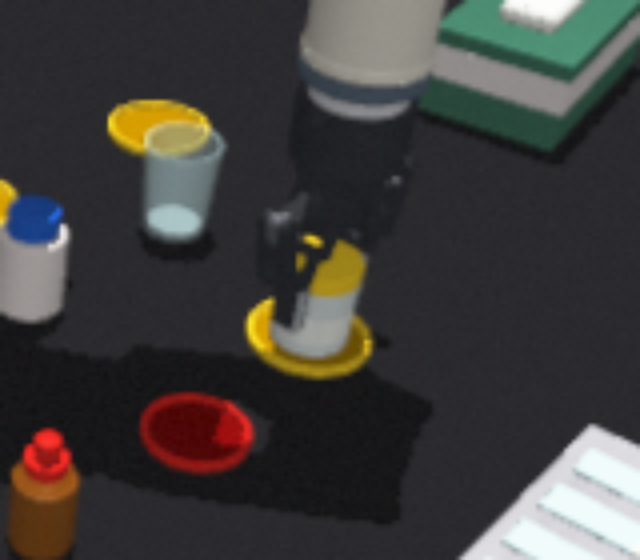

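The jar sits inside the yellow dish's ring, at crop pixel (315,340). I'll lower in small steps until it touches.

play_rows --rows '[{"dp": [0,0,0.05],"turn": [0,0,0],"fingers": 1},{"dp": [0,0,0.03],"turn": [0,0,0],"fingers": 1},{"dp": [0,0,0],"turn": [0,0,0],"fingers": 1}]'

```text
clock: 5.8
eef_pos: [616.5, 286.3, 20.6]
tcp_rot: [-3.141, -0.001, -0.002]
contact_force: [-6.0, -3.5, 18.6]
opening: 0.644
grasp_force: 32.5
```

play_rows --rows '[{"dp": [0,0,0.05],"turn": [0,0,0],"fingers": 1},{"dp": [0,0,0],"turn": [0,0,0],"fingers": 1}]'

```text
clock: 5.97
eef_pos: [617.0, 286.2, 19.5]
tcp_rot: [-3.141, -0.002, -0.002]
contact_force: [-7.0, -4.8, 27.2]
opening: 0.643
grasp_force: 29.4
```

play_rows --rows '[{"dp": [0,0,-0.05],"turn": [0,0,0],"fingers": 1},{"dp": [0,0,0],"turn": [0,0,0],"fingers": 0.3},{"dp": [0,0,0],"turn": [0,0,0],"fingers": 0},{"dp": [0,0,0],"turn": [0,0,0],"fingers": 0},{"dp": [0,0,0],"turn": [0,0,0],"fingers": 0}]'

```text
clock: 6.38
eef_pos: [615.9, 286.1, 17.7]
tcp_rot: [3.141, 0.0, -0.002]
contact_force: [-0.4, -0.4, -0.0]
opening: 0.998
grasp_force: 0.0
```

play_rows --rows '[{"dp": [0,0,-0.3],"turn": [0,0,0],"fingers": 0},{"dp": [0,0,-1],"turn": [0,0,0],"fingers": 0},{"dp": [0,0,-1],"turn": [0,0,0],"fingers": 0},{"dp": [0,0,-1],"turn": [0,0,0],"fingers": 0},{"dp": [0,0,-0.5],"turn": [0,0,0],"fingers": 0}]'

```text
clock: 6.8
eef_pos: [618.0, 287.0, 176.2]
tcp_rot: [-3.139, -0.006, -0.002]
contact_force: [1.7, 0.8, -0.4]
opening: 0.997
grasp_force: 0.0
```

play_rows --rows '[{"dp": [0.05,0.9,0],"turn": [0,0,0],"fingers": 0},{"dp": [0.1,1,0],"turn": [0,0,0],"fingers": 0},{"dp": [0.1,1,0],"turn": [0,0,0],"fingers": 0},{"dp": [0.1,1,0],"turn": [0,0,0],"fingers": 0},{"dp": [0.1,1,0],"turn": [0,0,0],"fingers": 0}]'

```text
clock: 7.22
eef_pos: [633.5, 88.5, 171.0]
tcp_rot: [-3.142, -0.001, -0.002]
contact_force: [0.5, -0.5, 1.0]
opening: 0.998
grasp_force: 0.0
```

```bash
python3 - <<'E'
from rig import r
from h import *
f=r.grab_frame("wrist");t=r.grab_frame("top");s=r.sense();print(s['eef_pos'])
for k in blobs(f,'r',100): print('r',fit(f,k,66),fit(f,k,7))
for k in blobs(t,'y',100)+blobs(t,'r',100): print('top',fit(t,k,69),fit(t,k,7))
cv2.imwrite("pics/w4.png",np.hstack([cv2.resize(f["pixels"],(400,250)),cv2.resize(t["pixels"][100:225,180:380],(400,250))])[:,:,::-1])
E
```

```text
[633.9673448   84.7983941  170.92948805]
r (array([638.4,   2.5]), array([638.8,   3.2]), array([31.2, 25.1]), 49.9, 31.6) (array([619.8, -17.9]), array([620.2, -17. ]), array([38.6, 31.1]), 49.9, 39.1)
top (array([346.9, 226.3]), array([346.7, 227.6]), array([30.1, 72.2]), 65.1, 73.0) (array([342.4, 236.9]), array([342.2, 238.3]), array([31.9, 76.5]), 65.1, 77.3)
top (array([352.5, 398. ]), array([352.6, 398.2]), array([82.5, 82.3]), 2.3, 84.6) (array([348.3, 418.9]), array([348.4, 419.1]), array([87.4, 87.3]), 2.3, 89.7)
top (array([603.4, 274.2]), array([602.1, 273.2]), array([82.1, 83.8]), 1.9, 89.5) (array([614.2, 287.7]), array([612.8, 286.6]), array([87. , 88.8]), 1.9, 94.8)
top (array([632.1, 138.9]), array([633.5, 135.2]), array([42.5, 57.8]), 1.7, 64.2) (array([644.6, 144.3]), array([646. , 140.4]), array([45. , 61.2]), 1.7, 68.1)
```

View pics/w4.png

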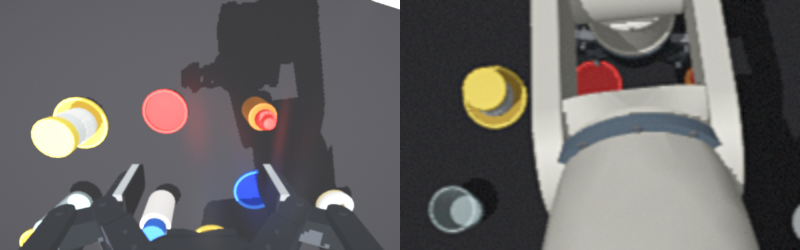

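The jar stands upright inside the yellow dish. The dropper measures at about (638,3), so I'll descend on it.

play_rows --rows '[{"dp": [0.1,1,0],"turn": [0,0,0],"fingers": 0},{"dp": [0,0.8,0],"turn": [0,0,0],"fingers": 0},{"dp": [0,0.23,0.4],"turn": [0,0,0],"fingers": 0},{"dp": [0,0,0.7],"turn": [0,0,0],"fingers": 0},{"dp": [0,0,0.3],"turn": [0,0,0],"fingers": 0}]'

```text
clock: 7.73
eef_pos: [636.3, 8.4, 112.3]
tcp_rot: [-3.141, 0.002, -0.004]
contact_force: [-1.4, 0.3, -0.7]
opening: 0.999
grasp_force: 0.0
```

play_rows --rows '[{"dp": [0,0,1],"turn": [0,0,0],"fingers": 0},{"dp": [0,0,0.9],"turn": [0,0,0],"fingers": 0},{"dp": [0,0,0.6],"turn": [0,0,0],"fingers": 0},{"dp": [0,0,0],"turn": [0,0,0],"fingers": 0},{"dp": [0,0,0],"turn": [0,0,0],"fingers": 0}]'

```text
clock: 8.15
eef_pos: [636.7, 9.7, 13.6]
tcp_rot: [-3.142, 0.003, -0.002]
contact_force: [-0.2, 0.2, 0.2]
opening: 0.998
grasp_force: 0.0
```

play_rows --rows '[{"dp": [0,0,0],"turn": [0,0,0],"fingers": 1},{"dp": [0,0,0],"turn": [0,0,0],"fingers": 1},{"dp": [0,0,0],"turn": [0,0,0],"fingers": 1},{"dp": [0,0,0],"turn": [0,0,0],"fingers": 1},{"dp": [0,0,0],"turn": [0,0,0],"fingers": 1}]'

```text
clock: 8.57
eef_pos: [638.5, 8.9, 15.9]
tcp_rot: [-3.142, -0.002, -0.002]
contact_force: [0.1, -0.2, 7.6]
opening: 0.457
grasp_force: 29.4
```

play_rows --rows '[{"dp": [0,0,-0.3],"turn": [0,0,0],"fingers": 1},{"dp": [0,0,-0.8],"turn": [0,0,0],"fingers": 1},{"dp": [0,-0.4,-0.6],"turn": [0,0,0],"fingers": 1},{"dp": [-0.08,-0.9,0],"turn": [0,0,0],"fingers": 1},{"dp": [0,-1,0],"turn": [0,0,0],"fingers": 1}]'

```text
clock: 8.98
eef_pos: [635.7, 100.5, 85.4]
tcp_rot: [-3.141, -0.004, -0.005]
contact_force: [1.6, 0.1, -0.9]
opening: 0.461
grasp_force: 30.5
```

play_rows --rows '[{"dp": [0,-0.8,0],"turn": [0,0,0],"fingers": 1},{"dp": [0,-0.3,0],"turn": [0,0,0],"fingers": 1},{"dp": [0,0,0.4],"turn": [0,0,0],"fingers": 1},{"dp": [0,0,0],"turn": [0,0,0],"fingers": 1},{"dp": [0,0,0],"turn": [0,0,0],"fingers": 1}]'

```text
clock: 9.4
eef_pos: [633.8, 144.5, 66.0]
tcp_rot: [3.141, 0.002, -0.002]
contact_force: [0.5, -1.0, -0.9]
opening: 0.459
grasp_force: 30.6
```

```bash
python3 - <<'E'
from rig import r
import numpy as np
s=r.sense();print(s['eef_pos'],s['contact_force'],s['opening'])
E
```

```text
[633.75489276 144.49463062  66.03622977] [ 0.49437093 -1.03872822 -0.91135748] 0.45902003491453264
```

play_rows --rows '[{"dp": [0,-0.02,0.5],"turn": [0,0,0],"fingers": 1},{"dp": [0,0,0.4],"turn": [0,0,0],"fingers": 1},{"dp": [0,0,0.15],"turn": [0,0,0],"fingers": 1},{"dp": [0,0,0],"turn": [0,0,0],"fingers": 1},{"dp": [0,0,0],"turn": [0,0,0],"fingers": 1}]'

```text
clock: 9.82
eef_pos: [634.8, 145.1, 24.7]
tcp_rot: [3.142, 0.0, -0.003]
contact_force: [0.1, -0.1, -0.7]
opening: 0.457
grasp_force: 30.6
```

play_rows --rows '[{"dp": [0,0,0.05],"turn": [0,0,0],"fingers": 1},{"dp": [0,0,0],"turn": [0,0,0],"fingers": 1},{"dp": [0,0,0],"turn": [0,0,0],"fingers": 1}]'

```text
clock: 10.07
eef_pos: [635.0, 145.7, 22.8]
tcp_rot: [-3.141, -0.001, -0.003]
contact_force: [0.1, 0.3, -0.9]
opening: 0.461
grasp_force: 30.6
```

play_rows --rows '[{"dp": [0,0,0.06],"turn": [0,0,0],"fingers": 1},{"dp": [0,0,0],"turn": [0,0,0],"fingers": 1},{"dp": [0,0,0],"turn": [0,0,0],"fingers": 1}]'

```text
clock: 10.32
eef_pos: [634.4, 145.7, 19.7]
tcp_rot: [3.142, 0.0, -0.002]
contact_force: [0.2, -0.1, -1.3]
opening: 0.459
grasp_force: 30.6
```

play_rows --rows '[{"dp": [0,0,0.05],"turn": [0,0,0],"fingers": 1},{"dp": [0,0,0],"turn": [0,0,0],"fingers": 1},{"dp": [0,0,0],"turn": [0,0,0],"fingers": 1}]'

```text
clock: 10.57
eef_pos: [634.7, 145.8, 18.9]
tcp_rot: [-3.142, -0.0, -0.002]
contact_force: [-4.5, -0.6, 10.9]
opening: 0.459
grasp_force: 31.6
```

play_rows --rows '[{"dp": [0,0,0],"turn": [0,0,0],"fingers": 0.4},{"dp": [0,0,0],"turn": [0,0,0],"fingers": 0},{"dp": [0,0,0],"turn": [0,0,0],"fingers": 0},{"dp": [0,0,0],"turn": [0,0,0],"fingers": 0},{"dp": [0,0,-0.3],"turn": [0,0,0],"fingers": 0}]'

```text
clock: 10.98
eef_pos: [632.9, 145.3, 27.8]
tcp_rot: [3.141, 0.004, -0.002]
contact_force: [-0.3, -0.4, 0.6]
opening: 0.996
grasp_force: 0.0
```

play_rows --rows '[{"dp": [0,0,-1],"turn": [0,0,0],"fingers": 0},{"dp": [0,0,-1],"turn": [0,0,0],"fingers": 0},{"dp": [0,0,-1],"turn": [0,0,0],"fingers": 0},{"dp": [-0.8,-0.1,-0.5],"turn": [0,0,0],"fingers": 0},{"dp": [-1,-0.1,0],"turn": [0,0,0],"fingers": 0}]'

```text
clock: 11.4
eef_pos: [567.2, 154.7, 176.0]
tcp_rot: [-3.139, -0.011, -0.004]
contact_force: [0.1, 1.6, -0.4]
opening: 0.999
grasp_force: 0.0
```

play_rows --rows '[{"dp": [-0.9,-0.1,0],"turn": [0,0,0],"fingers": 0},{"dp": [-0.6,-0.1,0],"turn": [0,0,0],"fingers": 0},{"dp": [0,0,0],"turn": [0,0,0],"fingers": 0},{"dp": [0,0,0],"turn": [0,0,0],"fingers": 0}]'

```text
clock: 11.73
eef_pos: [502.0, 162.3, 170.8]
tcp_rot: [-3.141, -0.001, -0.001]
contact_force: [0.6, -1.6, 0.3]
opening: 0.999
grasp_force: 0.0
```

```bash
python3 - <<'E'
from rig import r
from h import *
f=r.grab_frame("wrist");s=r.sense();print(s['eef_pos'])
for k in blobs(f,'b',150): print('b',fit(f,k,80),fit(f,k,7))
cv2.imwrite("pics/w5.png",f["pixels"][:,:,::-1])
E
```

```text
[503.26846387 162.28172054 170.76699406]
b (array([460.1, 162.6]), array([460.7, 162.6]), array([35.8, 42.3]), 89.9, 42.8) (array([421. , 162.9]), array([421.9, 162.8]), array([46.9, 55.5]), 89.9, 56.2)
b (array([508.8,  29.4]), array([509. ,  29.7]), array([65.3, 63.2]), 54.0, 65.9) (array([484.9, -11.9]), array([485.2, -11.6]), array([85.7, 82.9]), 54.0, 86.5)
```

View pics/w5.png

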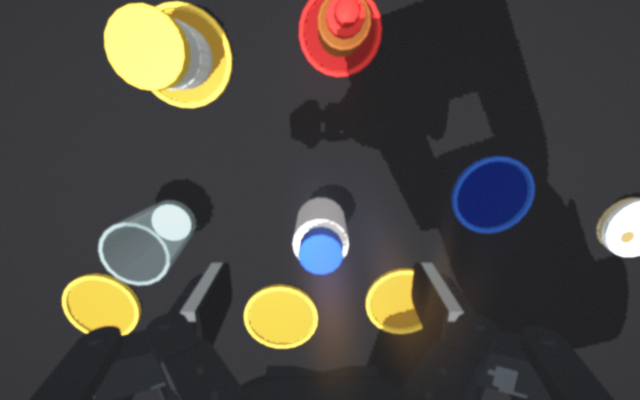

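The dropper is upright and centred in the red dish. The bottle measures at (458,163).

play_rows --rows '[{"dp": [-0.7,-0.02,0],"turn": [0,0,0],"fingers": 0},{"dp": [-0.43,0,0],"turn": [0,0,0],"fingers": 0},{"dp": [0,0,0.7],"turn": [0,0,0],"fingers": 0},{"dp": [0,0,0.4],"turn": [0,0,0],"fingers": 0},{"dp": [0,0,0],"turn": [0,0,0],"fingers": 0}]'

```text
clock: 12.2
eef_pos: [456.8, 162.3, 123.5]
tcp_rot: [3.14, 0.003, -0.003]
contact_force: [-0.6, 0.3, -1.1]
opening: 0.997
grasp_force: 0.0
```

play_rows --rows '[{"dp": [0,0,1],"turn": [0,0,0],"fingers": 0},{"dp": [0,0,1],"turn": [0,0,0],"fingers": 0},{"dp": [0,0,0.7],"turn": [0,0,0],"fingers": 0},{"dp": [0,0,0],"turn": [0,0,0],"fingers": 0},{"dp": [0,0,0],"turn": [0,0,0],"fingers": 0}]'

```text
clock: 12.62
eef_pos: [457.7, 162.7, 17.4]
tcp_rot: [3.141, 0.002, -0.003]
contact_force: [1.1, 0.0, 0.9]
opening: 1.005
grasp_force: 0.0
```

play_rows --rows '[{"dp": [0,0,0],"turn": [0,0,0],"fingers": 1},{"dp": [0,0,0],"turn": [0,0,0],"fingers": 1},{"dp": [0,0,0],"turn": [0,0,0],"fingers": 1},{"dp": [0,0,0],"turn": [0,0,0],"fingers": 1},{"dp": [0,0,0],"turn": [0,0,0],"fingers": 1}]'

```text
clock: 13.03
eef_pos: [459.0, 163.4, 19.7]
tcp_rot: [-3.14, -0.003, -0.002]
contact_force: [-0.2, -1.6, 8.3]
opening: 0.579
grasp_force: 29.8
```

play_rows --rows '[{"dp": [0,0,-0.3],"turn": [0,0,0],"fingers": 1},{"dp": [0,0,-0.8],"turn": [0,0,0],"fingers": 1},{"dp": [0.1,0.4,-0.6],"turn": [0,0,0],"fingers": 1},{"dp": [0.2,0.9,0],"turn": [0,0,0],"fingers": 1},{"dp": [0.2,0.9,0],"turn": [0,0,0],"fingers": 1}]'

```text
clock: 13.45
eef_pos: [479.2, 74.9, 88.7]
tcp_rot: [-3.141, -0.006, 0.001]
contact_force: [1.1, -0.8, -1.9]
opening: 0.579
grasp_force: 31.6
```

play_rows --rows '[{"dp": [0.16,0.9,0],"turn": [0,0,0],"fingers": 1},{"dp": [0,0.8,0],"turn": [0,0,0],"fingers": 1},{"dp": [0,0.48,0],"turn": [0,0,0],"fingers": 1},{"dp": [0,0,0.4],"turn": [0,0,0],"fingers": 1},{"dp": [0,0,0],"turn": [0,0,0],"fingers": 1}]'

```text
clock: 13.87
eef_pos: [482.8, -13.6, 69.4]
tcp_rot: [-3.142, 0.0, -0.005]
contact_force: [-0.7, -0.1, -2.3]
opening: 0.578
grasp_force: 31.6
```

play_rows --rows '[{"dp": [0,0,0],"turn": [0,0,0],"fingers": 1},{"dp": [0,0,0],"turn": [0,0,0],"fingers": 1}]'

```text
clock: 14.03
eef_pos: [483.6, -11.9, 70.5]
tcp_rot: [-3.142, -0.001, -0.002]
contact_force: [0.2, 0.1, -1.5]
opening: 0.576
grasp_force: 31.6
```

play_rows --rows '[{"dp": [0.03,0,0.5],"turn": [0,0,0],"fingers": 1},{"dp": [0,0,0.4],"turn": [0,0,0],"fingers": 1},{"dp": [0,0,0.2],"turn": [0,0,0],"fingers": 1},{"dp": [0,0,0],"turn": [0,0,0],"fingers": 1},{"dp": [0,0,0],"turn": [0,0,0],"fingers": 1}]'

```text
clock: 14.45
eef_pos: [484.6, -11.9, 26.0]
tcp_rot: [-3.142, 0.0, -0.001]
contact_force: [0.2, -0.1, -0.1]
opening: 0.578
grasp_force: 31.6
```

play_rows --rows '[{"dp": [0,0,0.06],"turn": [0,0,0],"fingers": 1},{"dp": [0,0,0],"turn": [0,0,0],"fingers": 1},{"dp": [0,0,0],"turn": [0,0,0],"fingers": 1}]'

```text
clock: 14.7
eef_pos: [485.0, -12.3, 23.8]
tcp_rot: [-3.142, -0.001, -0.002]
contact_force: [-0.2, 0.1, -0.5]
opening: 0.579
grasp_force: 31.6
```

play_rows --rows '[{"dp": [0,0,0.05],"turn": [0,0,0],"fingers": 1},{"dp": [0,0,0],"turn": [0,0,0],"fingers": 1},{"dp": [0,0,0],"turn": [0,0,0],"fingers": 1}]'

```text
clock: 14.95
eef_pos: [485.2, -12.5, 22.3]
tcp_rot: [3.141, -0.001, -0.002]
contact_force: [-2.0, 0.5, 11.9]
opening: 0.578
grasp_force: 32.7
```

play_rows --rows '[{"dp": [0,0,0.05],"turn": [0,0,0],"fingers": 1},{"dp": [0,0,0],"turn": [0,0,0],"fingers": 1},{"dp": [0,0,0],"turn": [0,0,0],"fingers": 1}]'

```text
clock: 15.2
eef_pos: [485.7, -12.4, 21.2]
tcp_rot: [-3.142, -0.002, -0.002]
contact_force: [-5.1, 0.1, 26.0]
opening: 0.578
grasp_force: 34.0
```

play_rows --rows '[{"dp": [0,0,-0.05],"turn": [0,0,0],"fingers": 0.3},{"dp": [0,0,0],"turn": [0,0,0],"fingers": 0},{"dp": [0,0,0],"turn": [0,0,0],"fingers": 0},{"dp": [0,0,0],"turn": [0,0,0],"fingers": 0},{"dp": [0,0,-0.3],"turn": [0,0,0],"fingers": 0}]'

```text
clock: 15.62
eef_pos: [483.2, -12.3, 31.8]
tcp_rot: [-3.142, 0.003, -0.002]
contact_force: [-0.1, 0.3, -0.1]
opening: 1.001
grasp_force: 0.0
```

play_rows --rows '[{"dp": [0,0,-1],"turn": [0,0,0],"fingers": 0},{"dp": [0,0,-1],"turn": [0,0,0],"fingers": 0},{"dp": [0,0,-1],"turn": [0,0,0],"fingers": 0},{"dp": [0,0.8,-0.5],"turn": [0,0,0],"fingers": 0},{"dp": [0.1,1,0],"turn": [0,0,0],"fingers": 0}]'

```text
clock: 16.03
eef_pos: [490.9, -83.9, 178.1]
tcp_rot: [3.141, -0.007, 0.001]
contact_force: [1.2, 0.2, 0.1]
opening: 1.0
grasp_force: 0.0
```

play_rows --rows '[{"dp": [0.1,1,0],"turn": [0,0,0],"fingers": 0},{"dp": [0.1,1,0],"turn": [0,0,0],"fingers": 0},{"dp": [0.1,1,0],"turn": [0,0,0],"fingers": 0},{"dp": [0,1,0],"turn": [0,0,0],"fingers": 0},{"dp": [0,1,0],"turn": [0,0,0],"fingers": 0}]'

```text
clock: 16.45
eef_pos: [499.6, -286.4, 173.0]
tcp_rot: [-3.141, 0.0, -0.002]
contact_force: [1.4, -1.0, -0.5]
opening: 1.0
grasp_force: 0.0
```

play_rows --rows '[{"dp": [0,0.9,0],"turn": [0,0,0],"fingers": 0},{"dp": [0,0.3,0],"turn": [0,0,0],"fingers": 0},{"dp": [0,0,0],"turn": [0,0,0],"fingers": 0},{"dp": [0,0,0],"turn": [0,0,0],"fingers": 0}]'

```text
clock: 16.78
eef_pos: [499.3, -332.2, 172.6]
tcp_rot: [-3.14, 0.001, -0.004]
contact_force: [0.3, 0.1, -0.4]
opening: 1.006
grasp_force: 0.0
```

```bash
python3 - <<'E'
from rig import r
from h import *
f=r.grab_frame("wrist");s=r.sense();print(s['eef_pos'])
for k in blobs(f,'g',150): print('g',fit(f,k,50),fit(f,k,7))
hsv=cv2.cvtColor(f["pixels"],cv2.COLOR_RGB2HSV);m=cv2.inRange(hsv,(0,0,170),(180,60,255))
for k in cv2.findContours(m,0,1)[0]:
    if cv2.contourArea(k)>150: print('white',k.reshape(-1,2).mean(0),fit(f,k,50))
cv2.imwrite("pics/w6.png",f["pixels"][:,:,::-1])
E
```

```text
[ 499.38094551 -331.3144034   172.71659725]
g (array([ 467.7, -343. ]), array([ 468.4, -343. ]), array([90.9, 35.2]), 4.9, 94.4) (array([ 449. , -344.6]), array([ 449.9, -344.6]), array([105.7,  40.9]), 4.9, 109.7)
g (array([ 614.8, -306.5]), array([ 616.5, -308.9]), array([52.1, 94.9]), 19.6, 105.4) (array([ 620. , -302.2]), array([ 622., -305.]), array([ 60.5, 110.3]), 19.6, 122.5)
white [442.47328244 291.28244275] (array([ 389.2, -455.5]), array([ 397.5, -452.2]), array([77.4, 16.7]), 26.9, 77.5)
white [200.03007519 291.66917293] (array([ 390.3, -209. ]), array([ 398.1, -212.1]), array([17.1, 77.9]), 62.7, 78.1)
white [333.10273973 230.57534247] (array([ 461.3, -343.3]), array([ 461.3, -343.2]), array([52.3, 23.8]), 4.7, 55.3)
white [159.28648649 223.5027027 ] (array([ 468.1, -184.4]), array([ 467.9, -184.5]), array([59.6, 58.2]), 89.8, 62.1)
white [ 12.55319149 197.78014184] (array([494.4, -61.9]), array([489.8, -63.2]), array([29.5, 56.1]), 71.6, 57.4)
```

View pics/w6.png

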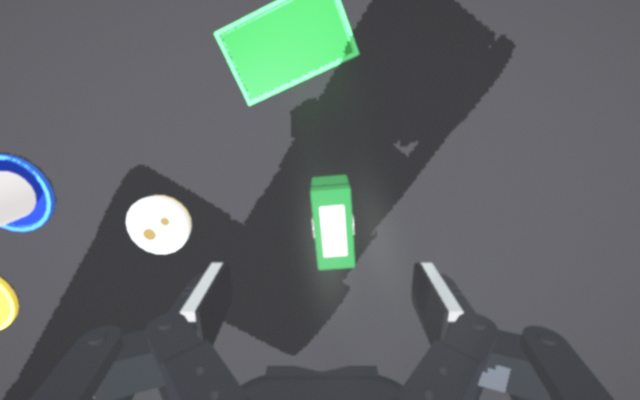

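The label at (333,230) gives the slide box centre as (461,-343) with yaw 4.8°. I'll turn to match and grip.

play_rows --rows '[{"dp": [-0.5,0.15,0],"turn": [0,0,0],"fingers": 0},{"dp": [-0.45,0.15,0],"turn": [0,0,-0.8],"fingers": 0},{"dp": [0,0,0.8],"turn": [0,0,0],"fingers": 0},{"dp": [0,0,0.5],"turn": [0,0,0],"fingers": 0},{"dp": [0,0,0],"turn": [0,0,0],"fingers": 0}]'

```text
clock: 17.25
eef_pos: [459.6, -341.0, 117.9]
tcp_rot: [-3.137, 0.005, 0.083]
contact_force: [0.1, 1.0, -0.5]
opening: 1.0
grasp_force: 0.0
```

play_rows --rows '[{"dp": [0,0,1],"turn": [0,0,0],"fingers": 0},{"dp": [0,0,1],"turn": [0,0,0],"fingers": 0},{"dp": [0,0,0.7],"turn": [0,0,0],"fingers": 0},{"dp": [0,0,0],"turn": [0,0,0],"fingers": 0},{"dp": [0,0,0],"turn": [0,0,0],"fingers": 0}]'

```text
clock: 17.67
eef_pos: [461.7, -343.0, 13.3]
tcp_rot: [-3.14, 0.002, 0.083]
contact_force: [0.5, -0.7, -0.3]
opening: 1.0
grasp_force: 0.0
```

play_rows --rows '[{"dp": [0,0,0],"turn": [0,0,0],"fingers": 1},{"dp": [0,0,0],"turn": [0,0,0],"fingers": 1},{"dp": [0,0,0],"turn": [0,0,0],"fingers": 1},{"dp": [0,0,0],"turn": [0,0,0],"fingers": 1},{"dp": [0,0,0],"turn": [0,0,0],"fingers": 1}]'

```text
clock: 18.08
eef_pos: [462.6, -344.8, 14.9]
tcp_rot: [3.14, -0.002, 0.081]
contact_force: [0.5, 2.3, 9.1]
opening: 0.419
grasp_force: 30.6
```

play_rows --rows '[{"dp": [0,0,0],"turn": [0,0,0],"fingers": 1},{"dp": [0,0,0],"turn": [0,0,0],"fingers": 1}]'

```text
clock: 18.25
eef_pos: [462.6, -344.8, 14.9]
tcp_rot: [3.14, -0.002, 0.081]
contact_force: [-0.4, 1.6, 9.3]
opening: 0.423
grasp_force: 30.6
```

play_rows --rows '[{"dp": [0,0,-0.3],"turn": [0,0,0],"fingers": 1},{"dp": [0,0,-0.9],"turn": [0,0,0],"fingers": 1},{"dp": [0,0,-0.6],"turn": [0,0,0.99],"fingers": 1},{"dp": [0,0,0],"turn": [0,0,0.99],"fingers": 1},{"dp": [0,0,0],"turn": [0,0,0.99],"fingers": 1}]'

```text
clock: 18.67
eef_pos: [462.9, -345.3, 88.3]
tcp_rot: [3.14, -0.004, -0.235]
contact_force: [-0.9, 0.4, -1.6]
opening: 0.417
grasp_force: 30.7
```

play_rows --rows '[{"dp": [0,0,0],"turn": [0,0,0.99],"fingers": 1},{"dp": [0,0,0],"turn": [0,0,0.99],"fingers": 1},{"dp": [0,0,0],"turn": [0,0,0.99],"fingers": 1},{"dp": [0,0,0],"turn": [0,0,0.99],"fingers": 1},{"dp": [0,0,0],"turn": [0,0,0.99],"fingers": 1}]'

```text
clock: 19.08
eef_pos: [461.7, -344.4, 86.3]
tcp_rot: [-3.142, -0.001, -0.753]
contact_force: [0.0, 0.7, -1.6]
opening: 0.418
grasp_force: 30.6
```

play_rows --rows '[{"dp": [0,0,0],"turn": [0,0,0.99],"fingers": 1},{"dp": [0,0,0],"turn": [0,0,0.99],"fingers": 1},{"dp": [0,0,0],"turn": [0,0,0.99],"fingers": 1},{"dp": [0,0,0],"turn": [0,0,0.99],"fingers": 1},{"dp": [0,0,0],"turn": [0,0,0],"fingers": 1}]'

```text
clock: 19.5
eef_pos: [461.8, -344.4, 86.2]
tcp_rot: [-3.141, -0.001, -1.167]
contact_force: [0.0, -0.4, -1.2]
opening: 0.418
grasp_force: 30.6
```

play_rows --rows '[{"dp": [0,0,0],"turn": [0,0,0],"fingers": 1},{"dp": [0,0,0],"turn": [0,0,0],"fingers": 1}]'

```text
clock: 19.67
eef_pos: [461.8, -344.4, 85.8]
tcp_rot: [-3.141, -0.0, -1.159]
contact_force: [0.2, -0.0, -1.9]
opening: 0.417
grasp_force: 30.6
```

play_rows --rows '[{"dp": [0.1,-0.8,0],"turn": [0,0,0],"fingers": 1},{"dp": [0.15,-0.9,0],"turn": [0,0,0],"fingers": 1},{"dp": [0.15,-0.9,0],"turn": [0,0,0],"fingers": 1},{"dp": [0.13,-0.9,0],"turn": [0,0,0],"fingers": 1},{"dp": [0.1,-0.62,0],"turn": [0,0,0],"fingers": 1}]'

```text
clock: 20.08
eef_pos: [626.1, -301.0, 85.7]
tcp_rot: [-3.14, -0.001, -1.159]
contact_force: [-1.3, 0.8, -1.2]
opening: 0.419
grasp_force: 30.8
```

play_rows --rows '[{"dp": [0,0,0.5],"turn": [0,0,0],"fingers": 1},{"dp": [0,0,0.4],"turn": [0,0,0],"fingers": 1},{"dp": [0,0,0],"turn": [0,0,0],"fingers": 1},{"dp": [0,0,0],"turn": [0,0,0],"fingers": 1},{"dp": [0,0,0],"turn": [0,0,0],"fingers": 1}]'

```text
clock: 20.5
eef_pos: [623.2, -302.3, 50.0]
tcp_rot: [-3.141, -0.0, -1.162]
contact_force: [-0.3, -0.2, -1.2]
opening: 0.414
grasp_force: 30.8
```

```bash
python3 - <<'E'
from rig import r
from h import *
f=r.grab_frame("scene");s=r.sense();print(s['eef_pos'],s['tcp_rot'],s['contact_force'])
cv2.imwrite("pics/w7.png",cv2.resize(f["pixels"][120:370,150:430],None,fx=2.2,fy=2.2)[:,:,::-1])
E
```

```text
[ 623.42173018 -302.54731085   50.47592217] [-3.14071090e+00 -1.02158780e-03 -1.16229316e+00] [ 0.34366501 -0.52386298 -1.59898586]
```

View pics/w7.png

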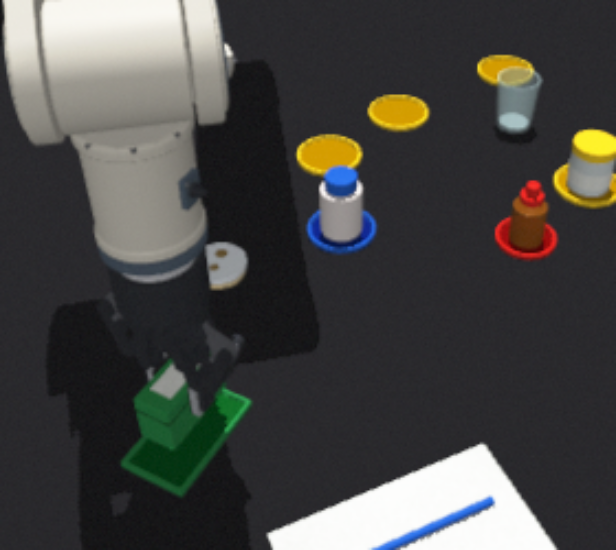

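The slide box is held over the tray and aligned with it. The bottle, dropper and jar all stand in their own dishes.

play_rows --rows '[{"dp": [0,0,0.5],"turn": [0,0,0],"fingers": 1},{"dp": [0,0,0.2],"turn": [0,0,0],"fingers": 1},{"dp": [0,0,0.05],"turn": [0,0,0],"fingers": 1},{"dp": [0,0,0],"turn": [0,0,0],"fingers": 1},{"dp": [0,0,0],"turn": [0,0,0],"fingers": 1}]'

```text
clock: 20.97
eef_pos: [623.3, -302.3, 19.9]
tcp_rot: [-3.141, -0.0, -1.163]
contact_force: [-1.0, 0.4, -1.5]
opening: 0.419
grasp_force: 30.8
```

play_rows --rows '[{"dp": [0,0,0.05],"turn": [0,0,0],"fingers": 1},{"dp": [0,0,0],"turn": [0,0,0],"fingers": 1},{"dp": [0,0,0],"turn": [0,0,0],"fingers": 1}]'

```text
clock: 21.22
eef_pos: [623.6, -302.3, 18.0]
tcp_rot: [-3.141, -0.001, -1.163]
contact_force: [0.9, 0.1, 1.2]
opening: 0.418
grasp_force: 31.0
```

play_rows --rows '[{"dp": [0,0,0.05],"turn": [0,0,0],"fingers": 1},{"dp": [0,0,0],"turn": [0,0,0],"fingers": 1},{"dp": [0,0,0],"turn": [0,0,0],"fingers": 1}]'

```text
clock: 21.47
eef_pos: [623.6, -302.3, 17.9]
tcp_rot: [-3.141, -0.001, -1.162]
contact_force: [-6.3, 3.0, 18.7]
opening: 0.415
grasp_force: 33.4
```

play_rows --rows '[{"dp": [0,0,0],"turn": [0,0,0],"fingers": 0.5},{"dp": [0,0,0],"turn": [0,0,0],"fingers": 0},{"dp": [0,0,0],"turn": [0,0,0],"fingers": 0},{"dp": [0,0,0],"turn": [0,0,0],"fingers": 0},{"dp": [0,0,-0.3],"turn": [0,0,0],"fingers": 0}]'

```text
clock: 21.88
eef_pos: [621.4, -301.2, 25.2]
tcp_rot: [3.139, 0.003, -1.163]
contact_force: [-0.4, -0.5, -0.4]
opening: 1.0
grasp_force: 0.0
```

play_rows --rows '[{"dp": [0,0,-1],"turn": [0,0,0],"fingers": 0},{"dp": [0,0,-1],"turn": [0,0,0],"fingers": 0},{"dp": [0,0,-1],"turn": [0,0,0],"fingers": 0},{"dp": [0,0.9,0],"turn": [0,0,0],"fingers": 0},{"dp": [0,1,0],"turn": [0,0,0],"fingers": 0}]'

```text
clock: 22.3
eef_pos: [556.1, -332.8, 151.5]
tcp_rot: [-3.137, -0.006, -1.16]
contact_force: [-0.5, -0.6, -0.4]
opening: 1.0
grasp_force: 0.0
```

play_rows --rows '[{"dp": [0,1,0],"turn": [0,0,0],"fingers": 0},{"dp": [0,1,0],"turn": [0,0,0],"fingers": 0},{"dp": [0,1,0],"turn": [0,0,0],"fingers": 0},{"dp": [0,0,0],"turn": [0,0,0],"fingers": 0},{"dp": [0,0,0],"turn": [0,0,0],"fingers": 0}]'

```text
clock: 22.72
eef_pos: [441.6, -380.7, 148.2]
tcp_rot: [-3.141, -0.0, -1.166]
contact_force: [0.5, 0.0, -0.4]
opening: 0.997
grasp_force: 0.0
```

```bash
python3 - <<'E'
from rig import r
from h import *
f=r.grab_frame("scene");t=r.grab_frame("top")
for k in blobs(t,'b',100): print('b',fit(t,k,83))
cv2.imwrite("pics/w8.png",np.vstack([cv2.resize(f["pixels"][130:350,150:450],None,fx=1.4,fy=1.4),cv2.resize(t["pixels"][100:280,140:480],(420,222))])[:,:,::-1])
E
```

```text
b (array([479.2,  -7.4]), array([479.4,  -6.8]), array([74.8, 77.4]), 1.4, 79.6)
b (array([ 702.1, -674. ]), array([ 699.2, -665.9]), array([199.3, 149.1]), 20.1, 243.4)
b (array([814.5, 601.9]), array([814.9, 600.6]), array([257.8, 132.7]), 78.5, 286.7)
```

View pics/w8.png

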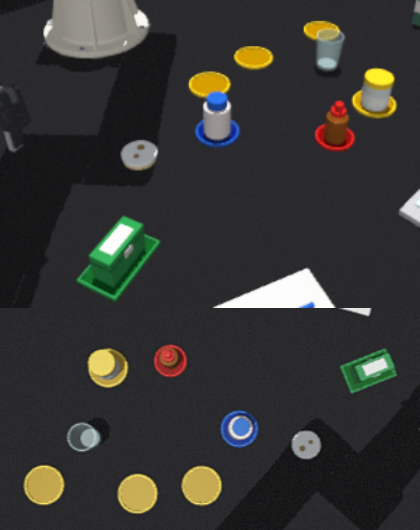

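All four containers stand upright in their dishes, and the beaker and petri dish haven't moved. I'll check the slide box centre with numbers before handing in.

```bash
python3 - <<'E'
from rig import r
from h import *
t=r.grab_frame("top")
hsv=cv2.cvtColor(t["pixels"],cv2.COLOR_RGB2HSV);m=cv2.inRange(hsv,(0,0,150),(180,70,255))
for k in cv2.findContours(m,0,1)[0]:
    u=k.reshape(-1,2).mean(0)
    if cv2.contourArea(k)>30 and 400<u[0]<480 and 120<u[1]<180: c=fit(t,k,53);print(c)
ok=np.hypot(*(c[1]-np.array([622.5,-300.5])))<12
print(ok)
if ok: print(r.sign_off())
E
```

```text
(array([ 623.1, -300.9]), array([ 623., -301.]), array([24.4, 53.4]), 23.2, 54.6)
True
the job is handed in; nothing more can be done
None
```

All four containers stand upright and released in the dishes of their own colours, the beaker and petri dish were left where they were, and the job is handed in (no verdict was returned).

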